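Bring the sprung pan to the gauge mark

ROBOT

A 6-joint arm with a two-finger parallel gripper is mounted at the origin on the work surface. World frame = base frame: x ahead of the robot, y to its left, z up, the work surface at z = 0. Lengths are in m, angles in rad, forces in N, time in s.
With the tool pointing down it reaches from about 0.275 to 0.75 m from the base axis. Payload 10.2 kg.
Tool frame: the origin (TCP) lies between the finger pads; the fingertips stand r.tip_reach ahead of it and the grasp point (between the pads) lies 3 mm ahead of it (r.tip_reach is the distance from the TCP to the fingertips, in m); z points along the fingers, y is the line along which they close (so a half turn about z gives the same grasp; the last joint's range is limited). The gripper opens to 85 mm and grips with 20 to 120 N. Pads are 22 mm wide; open, the fingers measure 114 mm over their backs; the gripper's body (76 mm by 85 mm) begins 54 mm behind the grasp point. The pads swing forward as they close: fully open they stand 13 mm farther back than shut.
Start: joints at [-1.46, 0.313, 1.498, -0, 1.331, -0.223], TCP at [0.172, -0.496, 0.222] pointing down, gripper open.
Joint ranges: [-2.94, 2.94], [-0.97, 2.17], [0.19, 2.56], [-1.23, 4.37], [0.02, 3.11], [-2.88, 2.88]. Speed limits (rad/s): [2.39, 2.39, 3.01, 3.14, 3.14, 3.14].

INTERFACE

Orientations are given as a unit quaternion [x, y, z, w].
In Python, from cell import r, get_image gives the robot as it stands.
- The arm moves only by the tool jog_arm, never from a script. Its argument "targets" is a list of rows, each an object with "xyz": the shift along the tool's x, y, z normalised to -1 to 1, where 1 is 4 cm, a list of three; "twist": the turn about the tool's z normalised to -1 to 1, where 1 is 0.12 rad; "jaw": the opening, from 0 (shut) to 1 (fully open). A call has 1 to 20 rows; each row shifts and turns the commanded pose from where the row before left it, along the tool's axes as they then stand; what a row does not reach is not made up. A row lasts 1/12 s, in which the tool goes at most 41.7 mm and 7.16 degrees, less where a joint would pass 70% of its speed; a pose out of reach is approached as far as the arm can. A call with a number of a shift or a turn outside -1 to 1 is refused whole. A call with a gripper value outside its range is refused whole. The fingers move at their own pace and stop on an object; "squeeze" is the grip in N (left out, the last holds). Time passes only in rows, so rows that do not move let the fingers close. It gives the time, the measured TCP pose, the force, the opening and the grip force at its end, in the units of the state.
- r.observe(): the state, without advancing time (a new reading comes with each control period).
- get_image(name): name is "scene" or "side" or "wrist"; returns a dict with "color" (420x560x3 uint8, red, green, blue), "intrinsics" (3x3 intrinsics, pixels), "dist" ([k1, k2, p1, p2, k3] as OpenCV has them; the pictures are not rectified), "origin" and "attitude" of the camera in the world. Camera axes: x right, y down, z forward; pixel columns grow to the right and rows downward; lengths in m; the calibration is good to about 2 mm. A picture is of the moment at which its call begins. There is no depth.
- r.sign_off(): hands the job in; it is judged then, once.
The state is a dict: "time": time; "joint_positions": joint angles; "joint_vel": joint speeds; "tau": joint torques, N m; "tool_pos": TCP position; "tool_rot": TCP orientation; "wrist_force": force on the tool from outside, world axes, zero at the start; "ft_torque": the same for the moment, N m; "width": opening from 0.0 (shut) to 1.0 (fully open); "gripper_force": force on a finger pad.
Only numpy, scipy, OpenCV 4.12 (cv2) and the standard library are available. Lean on these libraries where they do the work, as an engineer would, in place of code of your own. Each camera call takes 0.05 s, during which the arm holds its last target. There are 200 camera calls.

TASK

The sprung pan with the pulse generator on it is overloaded: take off the heavy canister, then gently add whichever of the three other canisters are needed for the pan's pointer blade to come to rest between the two white arms of the gauge fork. The canisters look alike but weigh differently, so feel or try them. Keep the generator lying flat on the pan, leave every canister standing upright, either on the pan or on the shelf or rubber block; do not let the pan hit its lower stop, do not shift the gauge, and leave everything else where it is.

Things in the scene. Friction and masses are not known exactly. Their poses are not given: they have to be found in the camera images.
- pan_center (a point): centre of the upper face of the sprung pan: a steel tray 130 mm (x) by 220 mm (y), with a 3 mm wide, 7 mm high lip round its edge, carried on a central column over a grey base (base 120 x 170 mm, 40 mm high). x and y are the tray's axes, z up. The face is 150 mm above the shelf when unloaded and lies lower as the pan sinks.
- pan (a joint): how far the pan has sunk from unloaded (m), 0 to 0.078 (lower stop). The spring gives 1 mm for every 10 g on the pan (98.1 N/m), and is damped.
- gauge (a joint): setting of the gauge fork: how far down (m) the pan must have sunk for the pointer to be at the middle of the fork's gap. It differs each time.
- pointer (a point): tip of the pointer: a thin brass blade, 18 mm wide and 3 mm thick, level with the pan's underside, passing the fork and sticking out 53 mm from the pan's +x long edge, 30 mm to the +y side of its middle. It moves with the pan.
- gauge_mid (a point): middle of the gap of the gauge fork: two white horizontal arms, one above the other with a 19 mm clear gap, on a black slide clamped to the 150 mm upright post beside the pan's +x edge. The blade is wholly between the arms when it is within 8 mm of this height.
- generator: titanium pulse generator with clear header, 70 x 56 x 12 mm, mass 64 to 96 g, lying flat on the -y end of the pan. Origin at the centre of its underside, x along its 70 mm length.
- can_s: stainless canister, looks like the other three: body 48 mm diameter to 58 mm high, 22 mm neck, grip knob 30 mm diameter from 74 to 90 mm high (top). Origin at the centre of its underside, z up. It stands on the pan at the start and is by far the heaviest (over 500 g).
- can_p: stainless canister, looks like the other three: body 48 mm diameter to 58 mm high, 22 mm neck, grip knob 30 mm diameter from 74 to 90 mm high (top). Origin at the centre of its underside, z up. Starts on the shelf. The three on the shelf weigh about 110, 220 and 330 g (within 5 percent); nothing shows which is which.
- can_q: stainless canister, looks like the other three: body 48 mm diameter to 58 mm high, 22 mm neck, grip knob 30 mm diameter from 74 to 90 mm high (top). Origin at the centre of its underside, z up. Starts on the shelf. The three on the shelf weigh about 110, 220 and 330 g (within 5 percent); nothing shows which is which.
- can_r: stainless canister, looks like the other three: body 48 mm diameter to 58 mm high, 22 mm neck, grip knob 30 mm diameter from 74 to 90 mm high (top). Origin at the centre of its underside, z up. Starts on the shelf. The three on the shelf weigh about 110, 220 and 330 g (within 5 percent); nothing shows which is which.
- beaker: bystander: clear glass beaker, 68 mm diameter at the rim, 90 mm high; origin at the centre of its underside.
- probe_holder: bystander: stainless probe holder with a 60 (x) x 70 (y) mm foot, and two black-capped probes up to 96 mm high, 26 mm apart in y; origin at the centre of its underside.
- rubber_block: bystander: grey rubber block 100 (x) x 70 (y) x 30 mm high, flat top free to stand a canister on; origin at the centre of its underside.
- wash_bottle: bystander: white plastic wash bottle, 64 mm diameter, 160 mm high; origin at the centre of its underside.
- dish: bystander: flat closed clear dish, 94 mm diameter, 18 mm high, beyond the pan; origin at the centre of its underside.

How it is judged:
By the outcome, as a careful person would: the job done as asked, in the order asked, and still so for the second after the job is handed in, with the robot touching nothing.
It also fails if it takes over 72 s, if anything falls off the work surface, if the arm or the gripper's body presses on something with over 40 N, if the wrist force passes 120 N, or if a joint passes its speed limit or range.

## Working session

There is one attempt and no reset: what is moved stays moved. The work goes in short steps, Python scripts to look and compute and a tool call to move; the robot and the scene stay as the last step left them, time stands still between calls to the robot, and variables do not carry over. Pictures are saved under pics/ and viewed, at most 10 in all, crops included, and the job is handed in when it is done.

Besides the shell and the picture viewer there is one more tool, called after "Emit:" by a JSON object that holds its "fn" and its "kwargs". jog_arm: Moves the arm, as the interface text tells. Its arguments: {"type":"object","properties":{"targets":{"type":"array"},"squeeze":{"type":"number"}},"required":["targets"]}

```bash
ls; mkdir -p pics; cat > h.py <<'E'
import numpy as np, cv2
from cell import r, get_image
from scipy.spatial.transform import Rotation as R
def rot(a):
    a=np.array(a,float)
    return a if a.shape==(3,3) else R.from_quat(a).as_matrix()
def ray(im,uv):
    K=np.array(im["intrinsics"],float);d=np.array(im["dist"],float)
    p=cv2.undistortPoints(np.array([[uv]],float),K,d)[0,0]
    return np.array(im["origin"],float), rot(im["attitude"])@np.array([p[0],p[1],1])
def onz(im,uv,z):
    o,d=ray(im,uv); return o+d*(z-o[2])/d[2]
def proj(im,P):
    Rm=rot(im["attitude"]);p=(np.atleast_2d(P)-im["origin"])@Rm
    return cv2.projectPoints(p.reshape(-1,1,3),np.zeros(3),np.zeros(3),np.array(im["intrinsics"],float),np.array(im["dist"],float))[0][:,0]
def tri(a,ua,b,ub):
    o1,d1=ray(a,ua);o2,d2=ray(b,ub)
    s=np.linalg.lstsq(np.c_[d1,-d2],o2-o1,rcond=None)[0]
    p,q=o1+s[0]*d1,o2+s[1]*d2
    return (p+q)/2,np.linalg.norm(p-q)
def save(im,n): cv2.imwrite('pics/'+n,im["color"][:,:,::-1])
E
python3 - <<'E'
from h import *
import pickle
ims={}
for n in("scene","side","wrist"):
    im=get_image(n);ims[n]=im;save(im,n+'0.png');print(n,im["origin"],im["attitude"],im["intrinsics"])
pickle.dump(ims,open('i0.pkl','wb'))
print(r.observe(),r.tip_reach)
a=np.hstack([ims['scene']['color'],ims['side']['color']])
E
```

```text
pics
scene [1.25923967 0.2132252  1.00959456] [ 0.55549019  0.75995149 -0.27281649 -0.19868456] [[460.42836623   0.         277.8363886 ]
 [  0.         460.42836623 207.9435598 ]
 [  0.           0.           1.        ]]
side [0.25014347 0.57620789 0.81468765] [-0.24041268  0.89876079 -0.3550703   0.09141046] [[400.3273944    0.         278.85883157]
 [  0.         400.3273944  207.42568899]
 [  0.           0.           1.        ]]
wrist [ 0.24833879 -0.46963329  0.37381103] [ 0.80419306 -0.57260246 -0.0931431   0.12932249] [[376.73671114   0.         278.15674137]
 [  0.         376.73671114 212.46356958]
 [  0.           0.           1.        ]]
{'time': 0.15, 'joint_positions': array([-1.46037491e+00,  3.13326167e-01,  1.49822192e+00, -1.65073193e-05,
        1.33097194e+00, -2.23397935e-01]), 'joint_vel': array([-0.00080529, -0.00265247, -0.00326631,  0.00029414,  0.00124744,
        0.00059873]), 'tau': array([ 1.27896787e-03, -4.12369895e+01, -2.59796458e+01, -1.89148354e-04,
        3.20332481e-03,  4.12005909e-05]), 'tool_pos': array([ 0.17198317, -0.49583856,  0.22117944]), 'tool_rot': array([ 9.86102456e-01,  1.66137690e-01,  1.81753209e-05, -4.63402097e-04]), 'wrist_force': array([ 0.31455144,  0.25621055, -0.04335904]), 'ft_torque': array([ 0.02673595, -0.04157182, -0.0522318 ]), 'gripper_force': 0.0, 'width': 1.002043155318131} 0.022
```

View pics/scene0.png

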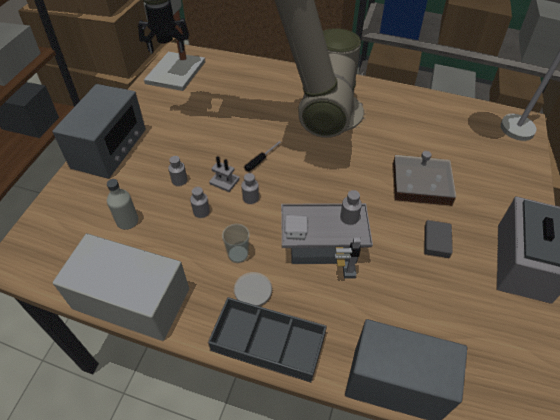

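View pics/side0.png

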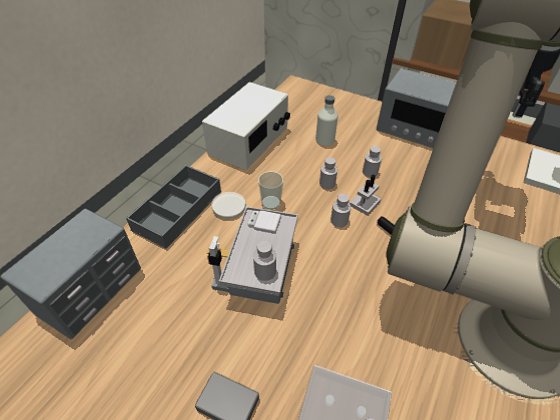

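Scene: heavy can knob is at about (353,197); shelf cans at (176,160), (200,192), (250,179); rubber block at (438,238); fork at (348,255). Side: heavy can at (264,245); the others at (329,162), (374,152), (343,200); fork at (214,250). I'll zoom for precision.

```bash
python3 - <<'E'
from h import *
import pickle
ims=pickle.load(open('i0.pkl','rb'))
def crop(n,x0,y0,w,h,s,out):
    c=ims[n]['color'][y0:y0+h,x0:x0+w,::-1]
    c=cv2.resize(np.clip(c.astype(float)*1.5,0,255).astype('uint8'),None,fx=s,fy=s,interpolation=cv2.INTER_CUBIC)
    for i in range(0,w,20): cv2.putText(c,str(x0+i),(i*s,8),0,.3,(0,255,255)); cv2.line(c,(i*s,10),(i*s,14),(0,255,255))
    for i in range(0,h,20): cv2.putText(c,str(y0+i),(0,i*s+4),0,.3,(0,255,255))
    cv2.imwrite('pics/'+out,c)
crop('scene',160,140,220,145,3,'sc.png')
crop('side',200,140,200,160,3,'si.png')
for a,b in [((353,197),(264,245)),((176,160),(374,152)),((200,192),(329,162)),((250,179),(343,200))]:
    print(tri(ims['scene'],a,ims['side'],b))
E
```

```text
(array([0.51771885, 0.16372786, 0.17617419]), np.float64(0.003961397930027192))
(array([ 0.45638131, -0.34832304,  0.0843862 ]), np.float64(0.007040911105339393))
(array([ 0.5481705 , -0.23341981,  0.08873966]), np.float64(2.1068895213890158e-05))
(array([ 0.45732919, -0.1240904 ,  0.08197947]), np.float64(0.00017707813178901495))
```

View pics/sc.png

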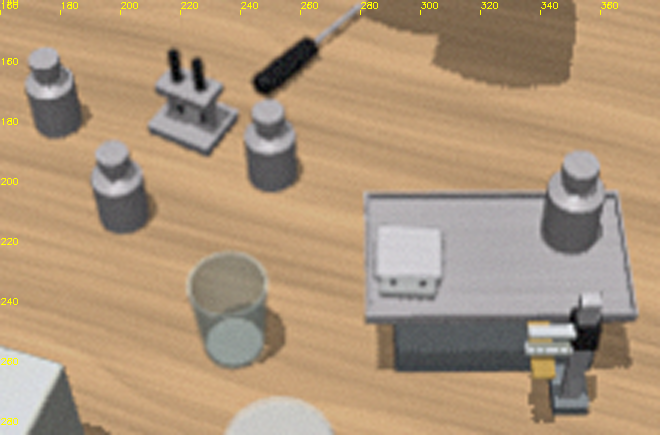

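View pics/si.png

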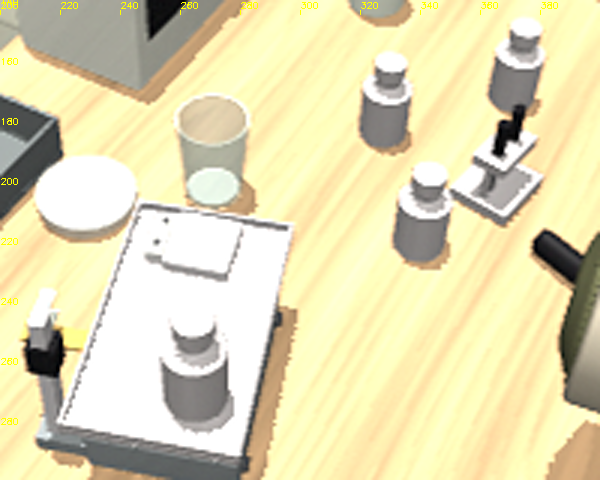

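```bash
python3 - <<'E'
from h import *
import pickle
ims=pickle.load(open('i0.pkl','rb'));S,D=ims['scene'],ims['side']
L={'S':((353.3,194.3),(264.3,248.3)),'1':((174.7,159.3),(375.7,150.3)),'2':((197.7,191),(330.3,161.3)),'3':((249,176.7),(343,198.7)),
'c--':((282,204.3),(297.7,215.3)),'c-+':((366,204.3),(282.3,294)),'c++':((372,246),(220.7,281.7)),'c+-':((281.7,246),(246,208.3)),
'posttop':((356.5,238.5),(215.5,238.5))}
P={}
for k,(a,b) in L.items():
    p,e=tri(S,a,D,b);P[k]=p;print(k,p.round(4),round(e,4))
print('mid',np.mean([P[k] for k in P if k[0]=='c'],0))
for k in '123': print(onz(S,L[k][0],.09).round(4),onz(D,L[k][1],.09).round(4))
# rubber block corners/others at scene
for im,n in((S,'scene'),(D,'side')):
    pass
print('block',onz(S,(438,238),.03).round(3), onz(D,(228,398),.03).round(3))
print('gauge arm z guess, using post x plane')
for uv in((335,249.5),(335,257),(340.5,262)):
    o,d=ray(S,uv); 
    for x in (P['posttop'][0],P['posttop'][0]-.01): print(uv,(o+d*(x-o[0])/d[0]).round(4))
# bottle, beaker
print('beaker',onz(S,(236,232),.09).round(3),onz(D,(271,181),.09).round(3))
print('probe caps',tri(S,(218,157),D,(372.5,177))[0] if 0 else onz(S,(218,157),.096).round(3),onz(S,(226,160),.096).round(3))
E
```

```text
S [0.512  0.1662 0.1763] 0.0041
1 [ 0.4547 -0.3539  0.0858] 0.004
2 [ 0.5467 -0.2405  0.0876] 0.0018
3 [ 0.4571 -0.1255  0.0879] 0.0045
c-- [ 0.5277 -0.0097  0.0947] 0.0006
c-+ [0.4555 0.1968 0.0896] 0.0035
c++ [0.5824 0.2359 0.0897] 0.0033
c+- [0.6506 0.0289 0.0901] 0.0029
posttop [0.6215 0.1929 0.1598] 0.0112
mid [0.55405837 0.11295931 0.09103528]
[ 0.4564 -0.3535  0.09  ] [ 0.4539 -0.3457  0.09  ]
[ 0.5477 -0.2402  0.09  ] [ 0.5458 -0.2365  0.09  ]
[ 0.4569 -0.1268  0.09  ] [ 0.4569 -0.1205  0.09  ]
block [0.461 0.404 0.03 ] [0.451 0.404 0.03 ]
gauge arm z guess, using post x plane
(335, 249.5) [0.6215 0.1534 0.0913]
(335, 249.5) [0.6115 0.1524 0.0769]
(335, 257) [0.6215 0.1565 0.0599]
(335, 257) [0.6115 0.1556 0.045 ]
(340.5, 262) [0.6215 0.1721 0.0445]
(340.5, 262) [0.6115 0.1714 0.0294]
beaker [ 0.644 -0.093  0.09 ] [ 0.648 -0.085  0.09 ]
probe caps [ 0.416 -0.235  0.096] [ 0.421 -0.209  0.096]
```

Emit:
{"fn": "jog_arm", "kwargs": {"targets": [{"xyz": [0.67,-0.64,-0.08],"twist": 0,"jaw": 1},{"xyz": [0.67,-0.64,-0.08],"twist": 0,"jaw": 1},{"xyz": [0.67,-0.64,-0.08],"twist": 0,"jaw": 1},{"xyz": [0.67,-0.64,-0.08],"twist": 0,"jaw": 1},{"xyz": [0.67,-0.64,-0.08],"twist": 0,"jaw": 1},{"xyz": [0.67,-0.64,-0.08],"twist": 0,"jaw": 1},{"xyz": [0.67,-0.64,-0.08],"twist": 0,"jaw": 1},{"xyz": [0.67,-0.64,-0.08],"twist": 0,"jaw": 1},{"xyz": [0.67,-0.64,-0.08],"twist": 0,"jaw": 1},{"xyz": [0.67,-0.64,-0.08],"twist": 0,"jaw": 1},{"xyz": [0.67,-0.64,-0.08],"twist": 0,"jaw": 1},{"xyz": [0.67,-0.64,-0.08],"twist": 0,"jaw": 1},{"xyz": [0.67,-0.64,-0.08],"twist": 0,"jaw": 1},{"xyz": [0.67,-0.64,-0.08],"twist": 0,"jaw": 1},{"xyz": [0.67,-0.64,-0.08],"twist": 0,"jaw": 1},{"xyz": [0.67,-0.64,-0.08],"twist": 0,"jaw": 1},{"xyz": [0.67,-0.64,-0.08],"twist": 0,"jaw": 1},{"xyz": [0.67,-0.64,-0.08],"twist": 0,"jaw": 1},{"xyz": [0.67,-0.64,-0.08],"twist": 0,"jaw": 1},{"xyz": [0.67,-0.64,-0.08],"twist": 0,"jaw": 1}]}}

```text
time: 1.82
tool_pos: [0.511, 0.1653, 0.2855]
tool_rot: [0.986, 0.166, -0.0, 0.0]
wrist_force: [0.7, -0.3, 0.3]
width: 0.998
gripper_force: 0.0
```

```bash
cat >> h.py <<'E'
def big(im,n,s=1.4,g=1.3):
    c=cv2.resize(np.clip(im['color'][:,:,::-1]*g,0,255).astype('uint8'),None,fx=s,fy=s,interpolation=cv2.INTER_CUBIC)
    cv2.imwrite('pics/'+n,c)
E
python3 - <<'E'
from h import *
import pickle
W=get_image('wrist');pickle.dump(W,open('w1.pkl','wb'));big(W,'w1.png')
print(W['origin'],proj(W,[[.512,.166,.176],[.511,.1653,.176],[.554,.113,.084]])*1.4, r.observe()['tool_pos'])
E
```

```text
[0.5874046  0.19168137 0.4381788 ] [[388.94590972 283.86386552]
 [389.58924341 286.0247622 ]
 [484.31780117 212.07354271]] [0.51266636 0.16970348 0.28526141]
```

View pics/w1.png

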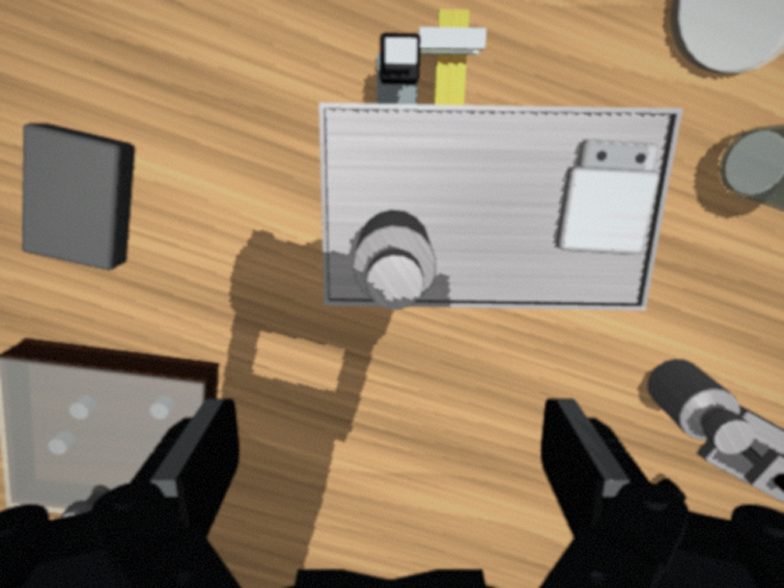

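Wrist view: knob top centre is (395,278), pan corners (321,103), (680,109), (644,309), (325,304), generator at lower-right pan end, fork arm around (452,38), post top (402,50), rubber block around (75,195), glass-topped box at left bottom.

```bash
python3 - <<'E'
from h import *
import pickle
W=pickle.load(open('w1.pkl','rb'))
f=lambda u,z:onz(W,np.array(u)/1.4,z).round(4)
k=f((395,278),.1755);print('knob',k)
c=[f(u,.091) for u in((321,103),(680,109),(644,309),(325,304))]
print('corners',c,np.mean(c,0))
print([np.linalg.norm(c[i]-c[i-1]).round(4) for i in range(4)], np.degrees(np.arctan2(*(c[0]-c[3])[1::-1])))
print('block',[f(u,.03) for u in((24,125),(120,148),(108,268),(24,252))])
print('glassbox',[f(u,.04) for u in((218,364),(205,400))])
print('posttop',f((402,50),.15),'armtop at z .09,.10,.11,.12,.13', [f((453,37),z) for z in(.09,.1,.11,.12,.13)],'blade',f((452,85),.083),f((454,14),.083))
T=r.observe()['tool_rot'];M=rot(T);print('tool delta to knob/0.04',M.T@(k-r.observe()['tool_pos'])/.04)
E
```

```text
knob [0.5159 0.164  0.1755]
corners [array([0.5838, 0.2353, 0.091 ]), array([0.6521, 0.0253, 0.091 ]), array([ 0.5283, -0.0158,  0.091 ]), array([0.4591, 0.195 , 0.091 ])] [0.555825 0.10995  0.091   ]
[np.float64(0.1311), np.float64(0.2208), np.float64(0.1304), np.float64(0.2219)] 17.909567886896614
block [array([0.4971, 0.442 , 0.03  ]), array([0.5041, 0.3742, 0.03  ]), array([0.4092, 0.3673, 0.03  ]), array([0.4008, 0.4309, 0.03  ])]
glassbox [array([0.361 , 0.2638, 0.04  ]), array([0.3246, 0.2663, 0.04  ])]
posttop [0.6211 0.1969 0.15  ] armtop at z .09,.10,.11,.12,.13 [array([0.6446, 0.1717, 0.09  ]), array([0.643 , 0.1723, 0.1   ]), array([0.6413, 0.1729, 0.11  ]), array([0.6397, 0.1734, 0.12  ]), array([0.638, 0.174, 0.13 ])] blade [0.6205 0.1621 0.083 ] [0.6575 0.1753 0.083 ]
tool delta to knob/0.04 [0.02591705 0.1670576  2.74372303]
```

Emit:
{"fn": "jog_arm", "kwargs": {"targets": [{"xyz": [0.03,0.17,0.55],"twist": 0,"jaw": 1},{"xyz": [0,0,0.6],"twist": 0,"jaw": 1},{"xyz": [0,0,0.6],"twist": 0,"jaw": 1},{"xyz": [0,0,0.6],"twist": 0,"jaw": 1},{"xyz": [0,0,0.35],"twist": 0,"jaw": 1},{"xyz": [0,0,0.15],"twist": 0,"jaw": 0.7},{"xyz": [0,0,0],"twist": 0,"jaw": 0.45},{"xyz": [0,0,0],"twist": 0,"jaw": 0.2},{"xyz": [0,0,0],"twist": 0,"jaw": 0.2},{"xyz": [0,0,0],"twist": 0,"jaw": 0.2},{"xyz": [0,0,0],"twist": 0,"jaw": 0.2},{"xyz": [0,0,0],"twist": 0,"jaw": 0.2}], "squeeze": 40}}

```text
time: 2.87
tool_pos: [0.5142, 0.1573, 0.1721]
tool_rot: [0.986, 0.166, 0.0, 0.0]
wrist_force: [-0.1, 0.5, -0.3]
width: 0.202
gripper_force: 0.0
```

```bash
python3 - <<'E'
from h import *
W=get_image('wrist');S=get_image('scene')
c=np.vstack([cv2.resize(W['color'][170:420,:],None,fx=1.2,fy=1.2)[:,:672],cv2.resize(S['color'][150:240,280:448],(672,300)[:2] if 0 else (560,300))[:,:].copy() if 0 else cv2.copyMakeBorder(cv2.resize(S['color'][150:240,280:448],(560,300)),0,0,0,112,0)])
cv2.imwrite('pics/w2.png',c[:,:,::-1]);o=r.observe();print(o['tool_pos'],o['width'],o['gripper_force'])
E
```

```text
[0.51411433 0.15730994 0.17186875] 0.19614613202736994 0.0
```

View pics/w2.png

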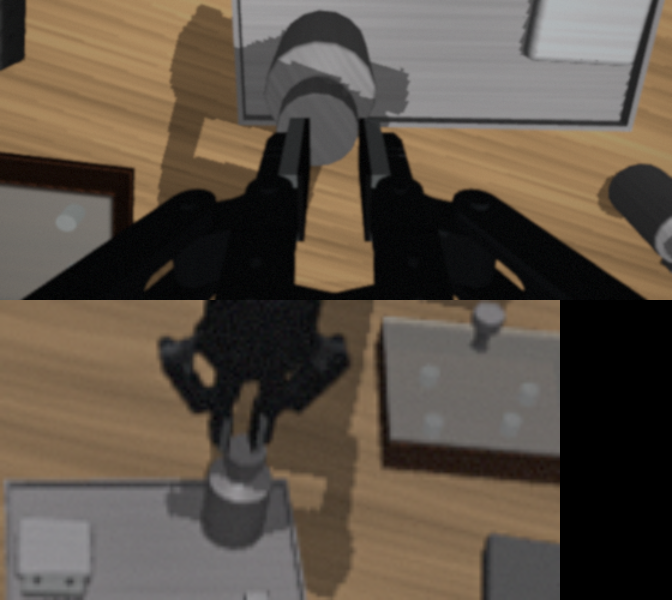

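The fingers closed without holding the knob: in both views the tips (wrist crop (300–365,120), scene crop (243,448)) look in front of/above the knob, not around it. I'll triangulate the tips.

```bash
python3 - <<'E'
from h import *
W=get_image('wrist');S=get_image('scene');D=get_image('side')
o=r.observe();p=o['tool_pos']
print(p,W['origin'],proj(W,[p,p-[0,0,.022],[.516,.164,.1755]]),proj(S,[p,p-[0,0,.022],[.516,.164,.1755]]))
print('tip mid',tri(W,(277,270),S,(353,194)))
print('knob now',tri(W,(265,274),S,(353.5,196)))
c=D['color'][210:310,220:330];d=S['color'][160:240,300:410];w=W['color'][220:380,180:400]
h=lambda a:cv2.resize(a,(390,290),interpolation=cv2.INTER_CUBIC)
cv2.imwrite('pics/w3.png',np.vstack([np.hstack([h(c),h(d)]),np.hstack([h(w),h(w)])])[:,:,::-1])
E
```

```text
[0.51403283 0.1572804  0.17164497] [0.59038767 0.18361925 0.32456898] [[278.16998939 275.61230469]
 [278.18997512 255.08434922]
 [265.17724186 271.48488234]] [[349.89621267 195.9197546 ]
 [348.8302885  201.79829403]
 [352.64703935 196.10041346]]
tip mid (array([0.53024569, 0.16406114, 0.19942328]), np.float64(0.0017078190417701225))
knob now (array([0.51580539, 0.16492801, 0.17681476]), np.float64(0.0021672251432484305))
```

View pics/w3.png

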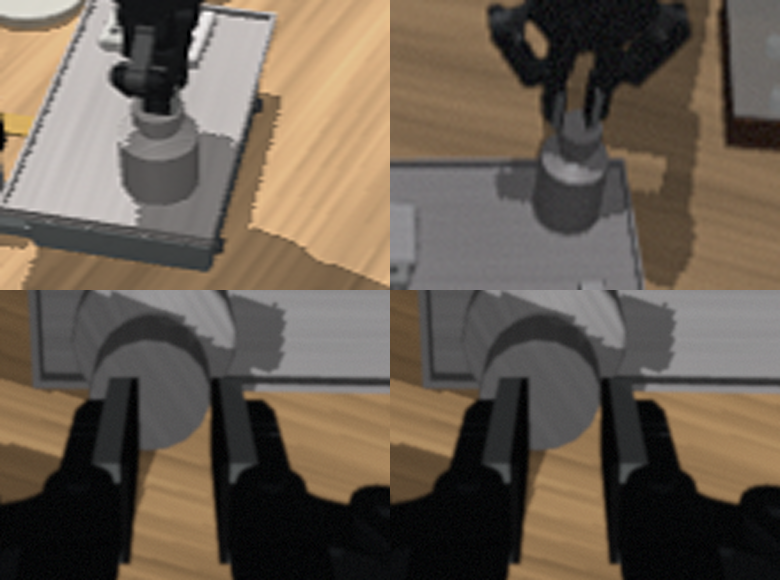

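The tips stand above the knob top in every view, so the reach differs from what I assumed. I'll work out where the tips are relative to the TCP from the finger gap.

```bash
python3 - <<'E'
from h import *
import pickle
def tip(W,l,rr,gap,M,p):
    o,d1=ray(W,l);_,d2=ray(W,rr)
    s=gap/np.linalg.norm(d1-d2)
    q=o+s*(d1+d2)/2
    return q.round(4),(M.T@(q-p)).round(4)
o=r.observe();M=rot(o['tool_rot'])
W=get_image('wrist')
print(tip(W,(257.8,268.6),(299.6,268.6),.196*.085,M,o['tool_pos']))
W1=pickle.load(open('w1.pkl','rb'))
print(tip(W1,(167.9,287),(389.3,287),.085,M,np.array([.5120,.1665,.2855])))
E
```

```text
(array([0.5257, 0.1611, 0.1888]), array([ 0.0122,  0.0002, -0.0172]))
(array([0.5186, 0.1677, 0.3096]), array([ 0.0066,  0.001 , -0.024 ]))
```

Emit:
{"fn": "jog_arm", "kwargs": {"targets": [{"xyz": [0.1,-0.15,-0.1],"twist": 0,"jaw": 1},{"xyz": [0,0,0],"twist": 0,"jaw": 1},{"xyz": [0,0,0],"twist": 0,"jaw": 1},{"xyz": [0,0,0],"twist": 0,"jaw": 1},{"xyz": [0,0,0.25],"twist": 0,"jaw": 1},{"xyz": [0,0,0.25],"twist": 0,"jaw": 1},{"xyz": [0,0,0.25],"twist": 0,"jaw": 1},{"xyz": [0,0,0.22],"twist": 0,"jaw": 0.6},{"xyz": [0,0,0],"twist": 0,"jaw": 0.45},{"xyz": [0,0,0],"twist": 0,"jaw": 0.3},{"xyz": [0,0,0],"twist": 0,"jaw": 0.25},{"xyz": [0,0,0],"twist": 0,"jaw": 0.25},{"xyz": [0,0,0],"twist": 0,"jaw": 0.25}], "squeeze": 40}}

```text
time: 4.25
tool_pos: [0.5161, 0.1644, 0.1373]
tool_rot: [0.986, 0.166, 0.001, 0.0]
wrist_force: [0.5, 0.5, -0.2]
width: 0.333
gripper_force: 39.3
```

Emit:
{"fn": "jog_arm", "kwargs": {"targets": [{"xyz": [0,0,-0.05],"twist": 0,"jaw": 0.25},{"xyz": [0,0,-0.08],"twist": 0,"jaw": 0.25},{"xyz": [0,0,-0.1],"twist": 0,"jaw": 0.25},{"xyz": [0,0,-0.1],"twist": 0,"jaw": 0.25},{"xyz": [0,0,-0.1],"twist": 0,"jaw": 0.25},{"xyz": [0,0,-0.1],"twist": 0,"jaw": 0.25},{"xyz": [0,0,-0.1],"twist": 0,"jaw": 0.25},{"xyz": [0,0,-0.1],"twist": 0,"jaw": 0.25},{"xyz": [0,0,-0.1],"twist": 0,"jaw": 0.25},{"xyz": [0,0,-0.1],"twist": 0,"jaw": 0.25},{"xyz": [0,0,-0.1],"twist": 0,"jaw": 0.25},{"xyz": [0,0,-0.1],"twist": 0,"jaw": 0.25},{"xyz": [0,0,-0.1],"twist": 0,"jaw": 0.25},{"xyz": [0,0,-0.1],"twist": 0,"jaw": 0.25},{"xyz": [0,0,-0.1],"twist": 0,"jaw": 0.25},{"xyz": [0,0,-0.1],"twist": 0,"jaw": 0.25},{"xyz": [0,0,-0.1],"twist": 0,"jaw": 0.25},{"xyz": [0,0,-0.12],"twist": 0,"jaw": 0.25},{"xyz": [0,0,-0.2],"twist": 0,"jaw": 0.25},{"xyz": [0,0,-0.2],"twist": 0,"jaw": 0.25}]}}

```text
time: 5.92
tool_pos: [0.5158, 0.1643, 0.2235]
tool_rot: [0.986, 0.166, -0.0, -0.0]
wrist_force: [-0.0, 0.2, -4.9]
width: 0.336
gripper_force: 39.8
```

Emit:
{"fn": "jog_arm", "kwargs": {"targets": [{"xyz": [-0.12,-0.34,0],"twist": 0,"jaw": 0.25},{"xyz": [-0.2,-0.65,0],"twist": 0,"jaw": 0.25},{"xyz": [-0.22,-0.7,0],"twist": 0,"jaw": 0.25},{"xyz": [-0.22,-0.7,0],"twist": 0,"jaw": 0.25},{"xyz": [-0.2,-0.65,0],"twist": 0,"jaw": 0.25},{"xyz": [-0.12,-0.4,0.2],"twist": 0,"jaw": 0.25},{"xyz": [0,0,0.55],"twist": 0,"jaw": 0.25},{"xyz": [0,0,0.7],"twist": 0,"jaw": 0.25},{"xyz": [0,0,0.7],"twist": 0,"jaw": 0.25},{"xyz": [0,0,0.7],"twist": 0,"jaw": 0.25},{"xyz": [0,0,0.6],"twist": 0,"jaw": 0.25},{"xyz": [0,0,0.4],"twist": 0,"jaw": 0.25},{"xyz": [0,0,0.2],"twist": 0,"jaw": 0.25},{"xyz": [0,0,0.1],"twist": 0,"jaw": 0.25},{"xyz": [0,0,0],"twist": 0,"jaw": 0.25}]}}

```text
time: 7.17
tool_pos: [0.4299, 0.2803, 0.057]
tool_rot: [0.986, 0.166, -0.0, -0.0]
wrist_force: [0.2, -0.6, -4.4]
width: 0.33
gripper_force: 40.8
```

```bash
python3 - <<'E'
from h import *
import pickle
o=r.observe();print(o['time'],o['tool_pos'],o['wrist_force'])
ims={n:get_image(n) for n in('scene','side')}
pickle.dump(ims,open('i1.pkl','wb'))
o=r.observe();print(o['tool_pos'],o['wrist_force'])
def crop(n,x0,y0,w,h,s):
    c=ims[n]['color'][y0:y0+h,x0:x0+w,::-1]
    c=cv2.resize(np.clip(c.astype(float)*1.4,0,255).astype('uint8'),None,fx=s,fy=s,interpolation=cv2.INTER_CUBIC)
    for i in range(0,w,20): cv2.putText(c,str(x0+i),(i*s,8),0,.3,(0,0,255)); cv2.line(c,(i*s,10),(i*s,14),(0,0,255))
    for i in range(0,h,20): cv2.putText(c,str(y0+i),(0,i*s+4),0,.3,(0,0,255))
    return c
a=crop('scene',270,190,130,95,6)[:, :780];b=crop('side',190,190,130,120,6)
cv2.imwrite('pics/g.png',cv2.resize(np.hstack([a[:570],b[:570]])[:, :],None,fx=.512,fy=.512*2*0.9) if 0 else np.hstack([a[:570,330:720],b[100:670,:390]]))
E
```

```text
7.1667 [0.42994345 0.28033537 0.05695872] [ 0.21175163 -0.59575788 -4.4287053 ]
[0.43051351 0.28046727 0.05791597] [ 0.58619196 -0.1068283  -5.16970924]
```

View pics/g.png

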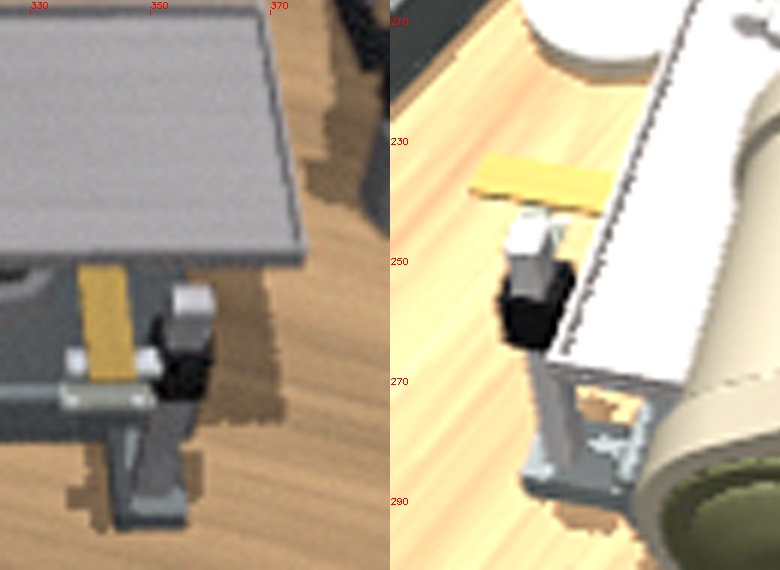

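Scene crop: pan is up, the brass blade ends at crop (108,380) and passes over the white arms: upper at v≈362 (left end u=65), lower at v≈395 (left end u=62). Pan +x+y corner is at crop (302,252).

```bash
python3 - <<'E'
from h import *
import pickle
I=pickle.load(open('i1.pkl','rb'));S=I['scene'];D=I['side'];W=pickle.load(open('w1.pkl','rb'))
s=lambda u,v:(270+(330+u)/6,190+v/6)
for v in (355,362,368): print('upper arm -y end',tri(W,(486/1.4,40/1.4),S,s(66,v)))
for v in (225,252): pass
def zat(im,uv,xy):
    zs=np.linspace(.0,.2,401);P=np.c_[np.tile(xy,(401,1)),zs];q=proj(im,P)
    i=np.argmin(np.linalg.norm(q-uv,axis=1));return zs[i],np.linalg.norm(q[i]-uv)
print('pan lip z', zat(S,s(303,250),(.5838,.2353)),'side',zat(D,(190+172/6,190+455/6),(.5838,.2353)))
e=np.radians(17.9);ex=np.array([np.cos(e),np.sin(e)]);ey=np.array([-ex[1],ex[0]]);c=np.array([.5558,.11])
tip=c+ex*.118+ey*.03
print('tip',tip,zat(S,s(110,380),tip),zat(D,(190+87/6,190+190/6),tip))
for d in(.08,.085,.09,.095,.1,.105):
    for L,u in((.03,105),):
        xy=c+ex*d+ey*L
        print(d,'U',zat(S,s(108,362),xy),'L',zat(S,s(108,397),xy))
E
```

```text
upper arm -y end (array([0.64326773, 0.15703846, 0.12503363]), np.float64(0.0010845391862101608))
upper arm -y end (array([0.64392421, 0.15710322, 0.1214584 ]), np.float64(0.0020133598418177554))
upper arm -y end (array([0.6444898 , 0.15715922, 0.11838323]), np.float64(0.0028129693975426145))
pan lip z (np.float64(0.1485), np.float64(0.4275306490693961)) side (np.float64(0.1465), np.float64(1.892595295087313))
tip [0.65886744 0.17481591] (np.float64(0.1385), np.float64(0.9797876047225748)) (np.float64(0.178), np.float64(1.5084516258030027))
0.08 U (np.float64(0.097), np.float64(3.999932357444996)) L (np.float64(0.0725), np.float64(5.0506495915924))
0.085 U (np.float64(0.10350000000000001), np.float64(3.5103050322146383)) L (np.float64(0.0795), np.float64(4.569223128616536))
0.09 U (np.float64(0.1105), np.float64(3.0128739109294185)) L (np.float64(0.08650000000000001), np.float64(4.080645255632172))
0.095 U (np.float64(0.11750000000000001), np.float64(2.5075598352883324)) L (np.float64(0.094), np.float64(3.5836702242103002))
0.1 U (np.float64(0.1245), np.float64(1.9941747603715243)) L (np.float64(0.101), np.float64(3.079066429672065))
0.105 U (np.float64(0.1315), np.float64(1.472525110831482)) L (np.float64(0.108), np.float64(2.566897294216053))
```

Emit:
{"fn": "jog_arm", "kwargs": {"targets": [{"xyz": [0,0,0.06],"twist": 0,"jaw": 0.25},{"xyz": [0,0,0.04],"twist": 0,"jaw": 0.25},{"xyz": [0,0,0],"twist": 0,"jaw": 0.25}]}}

```text
time: 7.52
tool_pos: [0.43, 0.2801, 0.0529]
tool_rot: [0.986, 0.166, 0.0, -0.0]
wrist_force: [0.1, -0.3, -5.8]
width: 0.336
gripper_force: 40.8
```

Emit:
{"fn": "jog_arm", "kwargs": {"targets": [{"xyz": [0,0,0.04],"twist": 0,"jaw": 0.25},{"xyz": [0,0,0],"twist": 0,"jaw": 0.25}]}}

```text
time: 7.68
tool_pos: [0.4304, 0.2803, 0.0522]
tool_rot: [0.986, 0.166, 0.001, -0.0]
wrist_force: [-2.5, -1.1, 4.2]
width: 0.334
gripper_force: 42.1
```

Emit:
{"fn": "jog_arm", "kwargs": {"targets": [{"xyz": [0,0,0],"twist": 0,"jaw": 0.7},{"xyz": [0,0,0],"twist": 0,"jaw": 0.7},{"xyz": [0,0,0],"twist": 0,"jaw": 0.7},{"xyz": [0,0,-0.4],"twist": 0,"jaw": 0.7},{"xyz": [0,0,-0.8],"twist": 0,"jaw": 0.7},{"xyz": [0,0,-0.9],"twist": 0,"jaw": 0.7},{"xyz": [0,0,-0.9],"twist": 0,"jaw": 0.7},{"xyz": [-0.16,0.5,-0.7],"twist": 0,"jaw": 0.7},{"xyz": [-0.24,0.8,-0.2],"twist": 0,"jaw": 0.7},{"xyz": [-0.24,0.9,0],"twist": 0,"jaw": 0.7},{"xyz": [-0.24,0.9,0],"twist": 0,"jaw": 0.7},{"xyz": [-0.24,0.9,0],"twist": 0,"jaw": 0.7},{"xyz": [-0.24,0.9,0],"twist": 0,"jaw": 0.7},{"xyz": [-0.24,0.9,0],"twist": 0,"jaw": 0.7},{"xyz": [-0.24,0.9,0],"twist": 0,"jaw": 0.7},{"xyz": [-0.24,0.9,0],"twist": 0,"jaw": 0.7},{"xyz": [-0.24,0.9,0],"twist": 0,"jaw": 0.7},{"xyz": [-0.24,0.8,0],"twist": 0,"jaw": 0.7},{"xyz": [-0.12,0.5,0],"twist": 0,"jaw": 0.7},{"xyz": [0,0,0],"twist": 0,"jaw": 0.7}]}}

```text
time: 9.35
tool_pos: [0.4572, -0.1288, 0.2071]
tool_rot: [0.986, 0.164, 0.0, 0.0]
wrist_force: [-0.2, -0.2, -0.0]
width: 0.702
gripper_force: 0.0
```

```bash
python3 - <<'E'
from h import *
o=r.observe();M=rot(o['tool_rot']);print(o['tool_pos'],o['wrist_force'])
W=get_image('wrist');big(W,'w4.png')
print(proj(W,[[.458,-.126,.09],[.458,-.126,0],[.548,-.24,.09],[.456,-.353,.09]])*1.4)
print('to go',(M.T@(np.array([.458,-.126,.05])-o['tool_pos'])/.04).round(2))
E
```

```text
[ 0.45722596 -0.1288116   0.20712044] [-0.23332745 -0.22051391 -0.02867595]
[[384.79708737 278.94357334]
 [385.81983196 242.4540099 ]
 [658.08992609 186.07245203]
 [760.14379549 405.17786439]]
to go [ 0.04 -0.06  3.93]
```

View pics/w4.png

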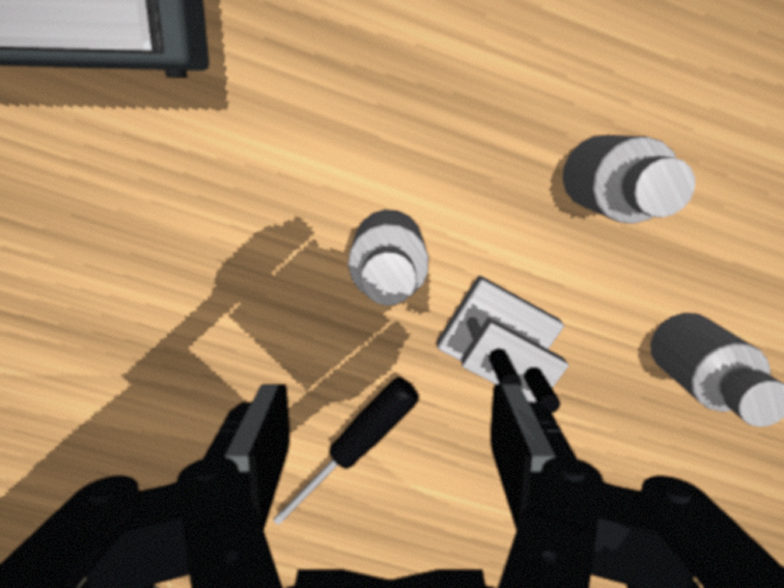

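Wrist view: knobs at (390,273), (664,187), (765,402), all within a few px of prediction; probe holder at (510,340) clear of the finger path.

Emit:
{"fn": "jog_arm", "kwargs": {"targets": [{"xyz": [0.05,0.03,0.5],"twist": 0,"jaw": 0.7},{"xyz": [0,0,0.8],"twist": 0,"jaw": 0.7},{"xyz": [0,0,0.9],"twist": 0,"jaw": 0.7},{"xyz": [0,0,0.8],"twist": 0,"jaw": 0.7},{"xyz": [0,0,0.6],"twist": 0,"jaw": 0.7},{"xyz": [0,0,0.3],"twist": 0,"jaw": 0.5},{"xyz": [0,0,0],"twist": 0,"jaw": 0.4},{"xyz": [0,0,0],"twist": 0,"jaw": 0.25},{"xyz": [0,0,0],"twist": 0,"jaw": 0.25},{"xyz": [0,0,0],"twist": 0,"jaw": 0.25},{"xyz": [0,0,-0.3],"twist": 0,"jaw": 0.25},{"xyz": [0,0,-0.4],"twist": 0,"jaw": 0.25},{"xyz": [0,0,-0.3],"twist": 0,"jaw": 0.25},{"xyz": [0,0,0],"twist": 0,"jaw": 0.25},{"xyz": [0,0,0],"twist": 0,"jaw": 0.25}], "squeeze": 30}}

```text
time: 10.65
tool_pos: [0.4592, -0.1253, 0.0911]
tool_rot: [0.986, 0.166, 0.0, -0.0]
wrist_force: [-0.9, 1.2, -3.9]
width: 0.337
gripper_force: 37.8
```

```bash
cat > fz.py <<'E'
from h import *
f=[]
for i in range(10):
    get_image('wrist');f.append(r.observe()['wrist_force'])
o=r.observe();print(np.mean(f,0),np.std(f,0)/3,o['tool_pos'],o['width'],o['gripper_force'])
E
python3 fz.py
```

```text
[ 4.65331434e-02  5.70308959e-04 -3.35139411e+00] [0.25987101 0.14263586 0.1213888 ] [ 0.45929693 -0.12583085  0.09101845] 0.33855213456386246 37.8068677923693
```

Emit:
{"fn": "jog_arm", "kwargs": {"targets": [{"xyz": [0,0,-0.5],"twist": 0,"jaw": 0.25},{"xyz": [0,0,-0.8],"twist": 0,"jaw": 0.25},{"xyz": [0,0,-0.9],"twist": 0,"jaw": 0.25},{"xyz": [0,0,-0.8],"twist": 0,"jaw": 0.25},{"xyz": [0.2,-0.3,-0.6],"twist": 0,"jaw": 0.25},{"xyz": [0.4,-0.65,0],"twist": 0,"jaw": 0.25},{"xyz": [0.45,-0.8,0],"twist": 0,"jaw": 0.25},{"xyz": [0.47,-0.8,0],"twist": 0,"jaw": 0.25},{"xyz": [0.47,-0.8,0],"twist": 0,"jaw": 0.25},{"xyz": [0.47,-0.8,0],"twist": 0,"jaw": 0.25},{"xyz": [0.45,-0.8,0],"twist": 0,"jaw": 0.25},{"xyz": [0.4,-0.65,0],"twist": 0,"jaw": 0.25},{"xyz": [0.25,-0.45,0],"twist": 0,"jaw": 0.25},{"xyz": [0.13,-0.24,0.2],"twist": 0,"jaw": 0.25},{"xyz": [0,0,0.4],"twist": 0,"jaw": 0.25},{"xyz": [0,0,0.3],"twist": 0,"jaw": 0.25},{"xyz": [0,0,0.1],"twist": 0,"jaw": 0.25}]}}

```text
time: 12.57
tool_pos: [0.5154, 0.1597, 0.1927]
tool_rot: [0.986, 0.166, -0.002, -0.0]
wrist_force: [0.1, 0.0, -3.7]
width: 0.338
gripper_force: 38.2
```

Emit:
{"fn": "jog_arm", "kwargs": {"targets": [{"xyz": [0,0,0.08],"twist": 0,"jaw": 0.25},{"xyz": [0,0,0.08],"twist": 0,"jaw": 0.25},{"xyz": [0,0,0.08],"twist": 0,"jaw": 0.25},{"xyz": [0,0,0.08],"twist": 0,"jaw": 0.25},{"xyz": [0,0,0.08],"twist": 0,"jaw": 0.25},{"xyz": [0,0,0.08],"twist": 0,"jaw": 0.25},{"xyz": [0,0,0.08],"twist": 0,"jaw": 0.25},{"xyz": [0,0,0.08],"twist": 0,"jaw": 0.25},{"xyz": [0,0,0.06],"twist": 0,"jaw": 0.25},{"xyz": [0,0,0],"twist": 0,"jaw": 0.25}]}}

```text
time: 13.4
tool_pos: [0.5164, 0.1602, 0.1668]
tool_rot: [0.986, 0.166, -0.0, 0.0]
wrist_force: [0.4, -1.1, -0.7]
width: 0.34
gripper_force: 38.7
```

```bash
python3 fz.py
```

```text
[ 0.5181372  -1.49660825 -0.96829438] [0.09101236 0.13256042 0.18535012] [0.5164498  0.16021569 0.16726534] 0.3414010873661462 38.7527742489911
```

Emit:
{"fn": "jog_arm", "kwargs": {"targets": [{"xyz": [0,0,0.08],"twist": 0,"jaw": 0.25},{"xyz": [0,0,0.08],"twist": 0,"jaw": 0.25},{"xyz": [0,0,0.06],"twist": 0,"jaw": 0.25},{"xyz": [0,0,0],"twist": 0,"jaw": 0.25},{"xyz": [0,0,0],"twist": 0,"jaw": 0.25}]}}

```text
time: 14.32
tool_pos: [0.5164, 0.1602, 0.1583]
tool_rot: [0.986, 0.166, -0.0, -0.0]
wrist_force: [0.1, -1.1, -0.4]
width: 0.341
gripper_force: 38.9
```

```bash
python3 fz.py; python3 - <<'E'
from h import *
import pickle
ims={n:get_image(n) for n in('scene','side','wrist')};pickle.dump(ims,open('i2.pkl','wb'))
def crop(im,x0,y0,w,h,s):
    c=im['color'][y0:y0+h,x0:x0+w,::-1]
    c=cv2.resize(np.clip(c.astype(float)*1.4,0,255).astype('uint8'),None,fx=s,fy=s,interpolation=cv2.INTER_CUBIC)
    for i in range(0,w,10): cv2.putText(c,str(x0+i),(i*s,8),0,.3,(0,0,255))
    for i in range(0,h,10): cv2.putText(c,str(y0+i),(0,i*s+4),0,.3,(0,0,255))
    return c
a=crop(ims['scene'],320,215,60,75,8)
I=pickle.load(open('i1.pkl','rb'))
b=crop(ims['side'],195,220,40,75,8)
cv2.imwrite('pics/g2.png',np.hstack([a,b]))
E
```

```text
[ 0.59944858 -1.39408557  0.14941048] [0.10675721 0.20826171 0.18301485] [0.51642141 0.16022538 0.15845806] 0.3402099608451325 38.927598323016355
```

View pics/g2.png

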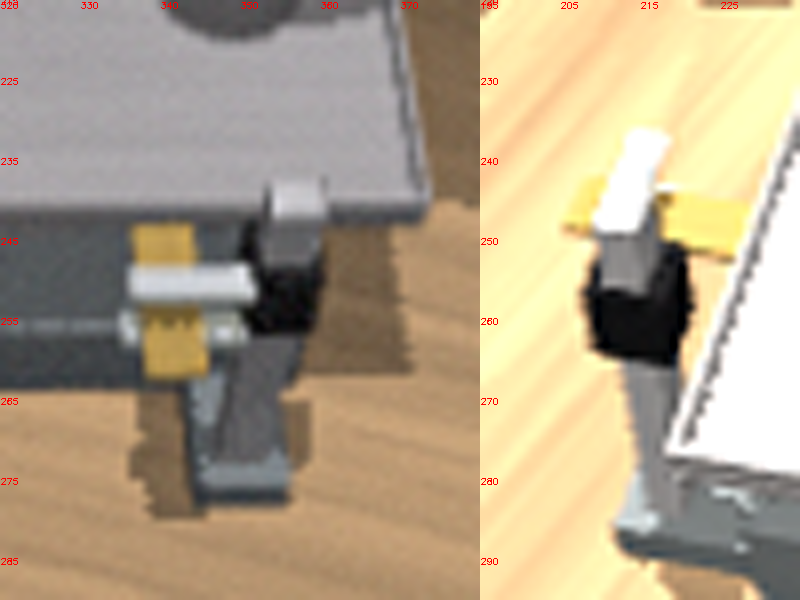

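Scene crop: the upper white arm (rows 248–252) covers the blade while the blade (tip at row 262) covers the lower arm (rows 254–258), so the blade is between the arms. I'll check the margin.

```bash
python3 - <<'E'
from h import *
import pickle
S=pickle.load(open('i2.pkl','rb'))['scene']
e=np.radians(17.9);ex=np.array([np.cos(e),np.sin(e)]);ey=np.array([-ex[1],ex[0]]);c=np.array([.5558,.11])
def zrow(row,d,l=.03):
    zs=np.linspace(.05,.16,1101);xy=c+ex*d+ey*l
    q=proj(S,np.c_[np.tile(xy,(1101,1)),zs]);i=np.argmin(abs(q[:,1]-row));return zs[i].round(4),q[i].round(1)
print('tip bottom/top',zrow(215+378/8,.118),zrow(215+366/8,.118))
for d in(.094,.098,.102): print(d,[zrow(215+v/8,d)[0] for v in(265,300,312,345)])
print('pan lip',zrow(215+205/8,.065,-.0)[0],zrow(215+200/8,.065,.11)[0])
for n in('i0','i1','i2'):
    I=pickle.load(open(n+'.pkl','rb'))['scene']['color'].astype(int)[235:275,325:352]
    m=(I[...,0]-I[...,2]>60)&(I[...,0]>110)
    ys,xs=np.where(m);print(n,ys.min()+235,ys.max()+235,xs.mean()+325,m.sum(1))
E
```

```text
tip bottom/top (np.float64(0.1001), array([340.6, 262.2])) (np.float64(0.1065), array([340.9, 260.8]))
0.094 [np.float64(0.1235), np.float64(0.1052), np.float64(0.0988), np.float64(0.081)]
0.098 [np.float64(0.1293), np.float64(0.1112), np.float64(0.1048), np.float64(0.0871)]
0.102 [np.float64(0.1351), np.float64(0.1171), np.float64(0.1108), np.float64(0.0932)]
pan lip 0.1131 0.1145
i0 260 265 340.5853658536585 [0 0 0 0 0 0 0 0 0 0 0 0 0 0 0 0 0 0 0 0 0 0 0 0 0 7 7 7 7 7 6 0 0 0 0 0 0
 0 0 0]
i1 235 252 342.2977099236641 [7 8 8 7 7 7 7 7 7 8 8 8 7 7 7 7 7 7 0 0 0 0 0 0 0 0 0 0 0 0 0 0 0 0 0 0 0
 0 0 0]
i2 243 261 340.7922077922078 [0 0 0 0 0 0 0 0 4 7 7 7 7 0 0 0 0 0 0 0 3 7 7 7 8 8 5 0 0 0 0 0 0 0 0 0 0
 0 0 0]
```

```bash
python3 - <<'E'
from h import *
import pickle
I=pickle.load(open('i2.pkl','rb'));S,W=I['scene'],I['wrist']
e=np.radians(17.9);ex=np.array([np.cos(e),np.sin(e)]);ey=np.array([-ex[1],ex[0]]);c=np.array([.5558,.11])
def P(d,l,z): return [*(c+ex*d+ey*l),z]
print(proj(W,[P(.098,.017,.121),P(.098,.045,.121),P(.118,.03,.104),P(.065,.03,.104)]).round(1))
g=lambda im:im['color'].astype(int).sum(2)//3
q=proj(W,[P(.098,.017,.121)])[0].round().astype(int)
A=g(W);print('wrist origin col',q[0]-24,'row',max(q[1]-16,0))
for y in range(max(q[1]-16,0),q[1]+22,1): print(y,' '.join('%3d'%v for v in A[y,q[0]-36:q[0]+10:3]))
B=g(S);print('scene cols 332..352')
for y in range(244,266): print(y,' '.join('%3d'%v for v in B[y,332:353]))
E
```

```text
[[380.7  -5. ]
 [317.5  -6.2]
 [348.4 -46.1]
 [339.8  75.5]]
wrist origin col 357 row 0
0 174 177 174 175 175 173 173 173 174 175 173 173 129 124 127 124
1 175 178 175 175 175 176 175 174 173 174 174 173 123 121 124 123
2 176 176 175 175 175 175 175 175 174 175 173 172 122 117 122 124
3 168 168 168 171 171 169 168 170 174 176 175 172 117 112 119 120
4 141 138 141 148 150 146 148 148 160 160 161 158 113 109 113 118
5  98  97  96 109 108 108 108 112 123 117 120 121 108 108 111 115
6  70  70  69  73  73  81  86 104  94  89  84  97 107 109 109 113
7  68  69  65  65  64  89 110 142 111  93  93 101 108 106 107 110
8  73  68  70  68  69 100 133 169 126 109 107 108 110 109 109 105
9  72  70  70  68  69 104 147 176 130 114 113 112 110 109 108 105
10  70  71  72  71  71 107 155 175 132 118 117 116 112 111 109 110
11  74  70  71  71  72 106 159 176 132 121 117 114 112 112 112 110
12  71  71  70  70  71 109 158 175 129 122 119 115 114 114 113 112
13  73  68  71  69  73 103 143 167 128 121 121 119 117 113 115 112
14  73  71  72  70  72  92 110 140 122 120 122 123 118 116 114 115
15  76  70  72  7
[... 1372 characters left out ...]
  48  50  46  63  70  69  98 103 102 101  99 102 103  95  71  66  69  67  67  63  63
259  48  50  46  48  48  52  89 101  99 101 101  99 101 101  52  42  50  51  63  60  65
260  46  48  50  48  48  43  87 103 100 104 101  99 102  99  54  49  48  45  62  65  62
261  46  47  49  46  46  43  78  92  94  94  91  84  83  83  68  69  53  51  65  65  65
262  47  42  45  45  45  42  54  58  58  61  56  62  82  83  93  91  59  54  63  63  65
263  61  53  55  59  58  48  52  49  47  48  37  52  91  93  96  88  49  63  67  64  60
264 108 103 103 101  99  72  65  66  67  65  46  49  94  95  95  84  50  60  66  63  61
265 116 113 118 117 116  75  66  67  73  70  51  48  71  96  96  75  51  65  63  62  68
```

Emit:
{"fn": "jog_arm", "kwargs": {"targets": [{"xyz": [0,0,0],"twist": 0,"jaw": 0.4},{"xyz": [0,0,0],"twist": 0,"jaw": 0.55},{"xyz": [0,0,0],"twist": 0,"jaw": 0.7},{"xyz": [0,0,0],"twist": 0,"jaw": 0.7},{"xyz": [0,0,-0.3],"twist": 0,"jaw": 0.7},{"xyz": [0,0,-0.6],"twist": 0,"jaw": 0.7},{"xyz": [0,0,-0.8],"twist": 0,"jaw": 0.7},{"xyz": [0,0,-0.8],"twist": 0,"jaw": 0.7},{"xyz": [0.15,0.6,0],"twist": 0,"jaw": 0.7},{"xyz": [0.2,0.8,0],"twist": 0,"jaw": 0.7},{"xyz": [0.2,0.8,0],"twist": 0,"jaw": 0.7},{"xyz": [0.2,0.8,0],"twist": 0,"jaw": 0.7},{"xyz": [0.2,0.8,0],"twist": 0,"jaw": 0.7},{"xyz": [0.2,0.8,0],"twist": 0,"jaw": 0.7},{"xyz": [0.1,0.6,0],"twist": 0,"jaw": 0.7},{"xyz": [0,0,0],"twist": 0,"jaw": 0.7}]}}

```text
time: 16.3
tool_pos: [0.633, -0.024, 0.2571]
tool_rot: [0.986, 0.164, -0.001, 0.0]
wrist_force: [-0.7, 0.1, -1.1]
width: 0.702
gripper_force: 0.0
```

```bash
python3 - <<'E'
from h import *
import pickle
I={n:get_image(n) for n in('scene','side','wrist')};pickle.dump(I,open('i3.pkl','wb'));W=I['wrist']
S=I['scene']['color'].astype(int)
c0=S[235:275,325:352];m=(c0[...,0]-c0[...,2]>60)&(c0[...,0]>90);print(m.sum(1))
e=np.radians(17.9);ex=np.array([np.cos(e),np.sin(e)]);ey=np.array([-ex[1],ex[0]]);c=np.array([.5558,.11])
P=lambda d,l,z:[*(c+ex*d+ey*l),z]
q=proj(W,[P(.098,.017,.121),P(.098,.017,.097),P(.118,.021,.104),P(.065,.021,.104),P(.118,.039,.104)]);print(W['origin'],q.round(1))
x0,y0=(q[:,0].min()-15,q[:,1].min()-20);x0,y0=int(max(x0,0)),int(max(y0,0))
for y in range(y0,y0+80,2):
    s=''
    for x in range(x0,x0+75):
        R_,G,B=map(int,W['color'][y,x]);t=(R_+G+B)/3
        s+='y' if R_-B>70 and R_>130 and G>0.7*R_ and B<90 else 'W' if t>140 and R_-B<30 else '#' if t<45 else 'g' if R_-B<25 else '.'
    print(y,s)
print('x0',x0)
E
```

```text
[0 0 0 0 0 0 0 0 7 7 7 7 7 0 0 0 0 0 0 0 7 7 7 8 8 7 0 0 0 0 0 0 0 0 0 0 0
 0 0 0]
[0.70830187 0.00584424 0.41048029] [[ 55.9 103.2]
 [ 72.9 102. ]
 [ 58.5  74.6]
 [ 69.9 145. ]
 [ 34.3  73.8]]
53 .................................................................yyy.yy.yyy
55 ........................................................................yyy
57 ...........................................................................
59 ...........................................................................
61 ...........................................................................
63 ..............................................................y............
65 ...........................................................................
67 ...........................................................................
69 ...........................................................................
71 yyy.........yyy............................................................
73 ...y......yyyyyyyyyyyyyyyyyyyyyyyyy........................................
75 .....y.y.yyyyyyyyyyyyyyyyyyyyyyyyy
[... 1575 characters left out ...]
yyyyyyyyyyyyyyyyyyyyyy.##gggggggggggggggggggggg######.
117 ##################g.yyyyyyyyyyyyyyyyyyyyyyy..ggggggggggggggggggggggg######.
119 #############g......yyyyyyyyyyyyyyyyyyyyyyy..ggggggggggggggggggggggg######g
121 #############....y.yyyyyyyyyyyyyyyyyyyyyyyyy.#gggggggggggggggggggggg#######
123 #############.......yyyyyyyyyyyyyyyyyyyyyyyy..ggggggggggggggggggggggg######
125 #############...y...yyyyyyyyyyyyyyyyyyyyyyyy..ggggggggggggggggggggggg######
127 ############...y.y..yyyyyyyyyyyyyyyyyyyyyyyyy.#gggggggggggggggggggggg######
129 #.................yyyyyyyyyyyyyyyyyyyyyyyyyyy.##gggggggggggggggggggggg#####
131 .......y..y..........yyyyyyyyyyyyyyyyyyyyyyyy..ggggggggggggggggggggggg#####
x0 19
```

The blade, in the low wrist view, lies midway between the two arm ends (upper arm bottom at col 57, lower top at about col 70, blade equivalent to about col 64). Before handing in, I'll run a numeric check that the cans and generator are standing and the pan is at rest.

```bash
python3 - <<'E'
from h import *
import pickle
I0=pickle.load(open('i0.pkl','rb'))['scene'];S=get_image('scene')
A,B=I0['color'],S['color']
def chk(n,p0,p1,hw=(14,8,32)):
    x,y=proj(I0,[p0])[0].round().astype(int);t=A[y-hw[1]:y+hw[2],x-hw[0]:x+hw[0]]
    u,v=proj(S,[p1])[0].round().astype(int);w=B[v-hw[1]-8:v+hw[2]+8,u-hw[0]-8:u+hw[0]+8]
    m=cv2.matchTemplate(w,t,cv2.TM_CCOEFF_NORMED);_,s,_,l=cv2.minMaxLoc(m);print(n,round(s,3),np.array(l)-8)
chk('heavy',[.516,.164,.1755],[.430,.280,.09])
chk('can3',[.457,-.126,.09],[.5164,.160,.197])
chk('gen',[.621,.04,.096],[.621,.04,.119],(16,14,14))
for n,p in(('can1',[.456,-.353,.09]),('can2',[.548,-.241,.09])): chk(n,p,p)
c0=B.astype(int)[235:275,325:352];print(((c0[...,0]-c0[...,2]>60)&(c0[...,0]>90)).sum(1))
E
```

```text
heavy 0.565 [-1  0]
can3 0.55 [-3  1]
gen 0.627 [0 2]
can1 0.997 [0 0]
can2 0.997 [0 0]
[0 0 0 0 0 0 0 0 7 7 7 7 7 0 0 0 0 0 0 0 7 7 7 8 8 7 0 0 0 0 0 0 0 0 0 0 0
 0 0 0]
```

```bash
python3 - <<'E'
from h import *
import pickle
I0=pickle.load(open('i0.pkl','rb'))['scene'];S=get_image('scene');A,B=I0['color'],S['color']
def chk(n,p0,p1):
    x,y=proj(I0,[p0])[0].round().astype(int);t=A[y-6:y+27,x-12:x+12]
    u,v=proj(S,[p1])[0].round().astype(int);w=B[v-14:v+35,u-20:u+20]
    m=cv2.matchTemplate(w,t,cv2.TM_CCOEFF_NORMED);_,s,_,l=cv2.minMaxLoc(m);print(n,round(s,3),np.array(l)-8)
    return u,v
u,v=chk('heavy/wood',[.457,-.126,.09],[.430,.280,.09])
u2,v2=chk('can3/pan',[.516,.164,.1755],[.5164,.160,.197])
g=B.astype(int);sat=g.max(2)-g.min(2)
for a,b in((u,v),(u2,v2)):
    for y in range(b-8,b+36,3): print(' '.join('%3d'%(g[y,x].sum()//3)+('w' if sat[y,x]>45 else ' ') for x in range(a-18,a+20,3)))
    print()
E
```

```text
heavy/wood 0.554 [-5  0]
can3/pan 0.913 [0 1]
108w 109w 106w 107w 107w  28   19   29   22   23   30   27   22 
111w 111w 113w 109w 111w  48   99   57   18   20   34   21   31 
113w 116w 119w 112w 109w 130  127  128  108  102w  88   88   64 
119w 116w 113w 114w  98  126  127  130  109  108w 110w 105w 109w
104w 109w 113w 116   97   57   80   82  102  115w 112w 112w 112w
104w 102w  99w 121  115   53   58   71  118  112w 116w 120w 116w
101w 105w  90   83  136  151  119  123  121  108w 111w 112w 109w
110w 115w  69   58   83  127  135  108   84  103w  97w 102w 110w
114w 109w  52   60   61   59   62   56  106w 108w 108w 109w 104w
119w 117w  50   62   62   65   62   54  114w 111w 107w 107w 106w
120w 119w  53   60   62   63   61   69  120w 111w 112w 112w 111w
113w 115w 119w  71   60   59   70  119w 119w 116w 117w 120w 121w
113w 118w 118w 114w 112w 116w 117w 119w 113w 113w 115w 117w 115w
119w 119w 117w 116w 115w 115w 114w 107w 106w 115w 115w 116w 111w
120w 120w 121w 120w 117w 119w 118w 114w 117w 115w 111w 107w 109w

 64   64   62   68   71   93w 110w 110w 111w 111w 113w 117w 118w
 71   67   71
[... 195 characters left out ...]
  119   75   60   66   63   91  109w 111w 113w 113w
 71   72  112w 122  110   54   55   61   85  114w 118w 114w 114w
 68   66   66  119  131  132  121  123  122   67   64  116  109w
125  127   82   56  120  153  138  131   87  126  129  121  116w
124  124   66   59   60   61   62   58   56  128  125   85  103w
125  127   55   59   60   64   63   61   55  128  124   78  107w
120  122   54   62   61   59   61   60   73  128  124   96  104w
123  124   90   58   59   65   60   54  110  123  123  119  115w
122  124  126   98   63   59   64  117  128  128  126  123  118 
121  121  125  126  126  127  127  125  126  127  127  130  118 
124  124  123  124  125  123  125  123  126  124  125  127   89
```

```bash
python3 -c "
from cell import r
print(r.sign_off())"
```

```text
the job is handed in; nothing more can be done
None
```

I took the heavy canister off and stood it on the shelf, then set one canister (about 330 g by wrist force) on the pan; by my measurements the pointer came to rest near the middle of the fork gap, to within about 2 mm, and the job is handed in with no verdict returned.

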